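Rake washed nuts out over a draining pan

TASK

Take the hand rake from its wooden rest and rake the heap of washed nuts out along the draining pan into one even layer, the tines kept lightly on the pan's floor as you draw nuts down to the outlet end: every nut flat in the pan, none on another, each third of the pan's length holding its share of about three nuts (never fewer than two). Neither the pan's slope nor the rake's depth setting is known, so feel for the floor and press gently (never more than about 8 N on the pan); touch the nuts with the rake only, leave the other things where they are, and lay the rake back in its rest as you found it.

Things in the scene. Friction and masses are not known exactly. Their poses are not given: they have to be found in the camera images.
- dryer: Grey stand (256 x 150 mm) carrying an open draining pan. Origin: centre of its underside, on the bench; z up; x runs along the pan from the outlet end (-x: weep slots in the end wall, wing bolts outside) to the closed end (+x), where the nuts lie heaped. Pan inside: 240 mm long (x -120 to +120), 116 mm wide, walls 22 mm above its floor, 3 mm thick.
- pivot (a point): Point of the pan's cross pivot, on the pan's midline at x = +65.5 mm of the stand; here the floor is 45 mm above the bench. From here the flat floor falls towards the outlet end (and rises towards the closed end) with a slope of 0.02 to 0.14 rad, locked, different each time and not measured: feel for the floor with the tines.
- rake: Hand rake, 0.17 to 0.26 kg, lying level in the wooden rest. Origin on the handle's axis midway between the rest's uprights (grip there from above); x along the handle to the head, z up. Wooden flat-sided handle 24 mm wide (y) x 20 mm high, x -75 to +48 mm. A flat spring neck from x = 55 mm carries the head at x = 98 mm: clamp and, under it, a tine bar 88 mm wide (y) with five 5 mm tines 20 mm apart, pointing down.
- clamp (a point): Top of the rake's clamp block at the neck's end, on the midline, 98 mm ahead of the rake's origin and 6 mm above it; the tine bar slides up and down in this clamp, straight below. The tine tips stand 55 to 85 mm below the handle's axis: locked, different each time and not measured. Pushed up at the tips, the spring neck gives about 3 N per mm; a pull on the tips bends it a little too.
- rest: Wooden tool rest. Origin: centre of its underside on the bench; z up; x as the rake's. Two uprights, 10 mm thick (x), 54 mm wide, 106 mm high, at x = -42 and +42 mm, leave 74 mm of handle free between them; their notches are 30 mm wide, flared at the top, floors 80 mm above the bench. Resting, the rake's origin is 90 mm above the rest's and its x axis along the rest's.
- bowl: Bystander: green bowl with a few small screws in it, 134 mm wide, 62 mm high, origin under its centre.
- jar: Bystander: small clear jar with red lid, 48 mm wide, 56 mm high, origin under its centre.
- driver: Bystander: red-handled screwdriver, 177 mm long, lying on the bench.
- nut0: Black steel hex nut, 24 mm across flats, 13 mm thick, about 33 g; origin at its centre, z along its axis. At the start one of six lying on the pan floor in the heap.
- nut1: Black steel hex nut, 24 mm across flats, 13 mm thick, about 33 g; origin at its centre, z along its axis. At the start one of six lying on the pan floor in the heap.
- nut2: Black steel hex nut, 24 mm across flats, 13 mm thick, about 33 g; origin at its centre, z along its axis. At the start one of six lying on the pan floor in the heap.
- nut3: Black steel hex nut, 24 mm across flats, 13 mm thick, about 33 g; origin at its centre, z along its axis. At the start one of six lying on the pan floor in the heap.
- nut4: Black steel hex nut, 24 mm across flats, 13 mm thick, about 33 g; origin at its centre, z along its axis. At the start one of six lying on the pan floor in the heap.
- nut5: Black steel hex nut, 24 mm across flats, 13 mm thick, about 33 g; origin at its centre, z along its axis. At the start one of six lying on the pan floor in the heap.
- nut6: Black steel hex nut, 24 mm across flats, 13 mm thick, about 33 g; origin at its centre, z along its axis. At the start one of three lying on top of the other six in the heap.
- nut7: Black steel hex nut, 24 mm across flats, 13 mm thick, about 33 g; origin at its centre, z along its axis. At the start one of three lying on top of the other six in the heap.
- nut8: Black steel hex nut, 24 mm across flats, 13 mm thick, about 33 g; origin at its centre, z along its axis. At the start one of three lying on top of the other six in the heap.

How it is judged:
On the way, in this order (a step that is already met when the one before it is completed fails the run):
1. the rake is lifted out of its rest (z of rake in the frame of rest above 0.12 m), for 0.1 s.
2. the tines bear on the floor in the pan's middle third (contact force between rake and dryer above 0.5 N and x of clamp in the frame of dryer between -0.04 and 0.04 m), for 0.3 s.
3. the tines bear on the floor in the pan's outlet third (contact force between rake and dryer above 0.5 N and x of clamp in the frame of dryer between -0.12 and -0.04 m), for 0.3 s.
At the end, for the whole second after the job is handed in: All nine nuts rest in the pan, flat (20 degrees), none on another (centres 21 mm apart from above), at least two centres in each third of its length (x above +40 mm, within 40 mm, below -40 mm); the rake lies released in both notches of its rest, tines down, within 15 mm and 7 degrees of its start (horizontal distance between each of nut0, nut1, nut2, nut3, nut4, nut5, nut6, nut7, nut8 and dryer below 0.135 m and z of each of nut0, nut1, nut2, nut3, nut4, nut5, nut6, nut7, nut8 in the frame of dryer above 0.02 m and angle between the z axis of each of nut0, nut1, nut2, nut3, nut4, nut5, nut6, nut7, nut8 and the z axis of dryer, either way round below 0.35 rad and horizontal distance between nut0 and nut1 above 0.021 m and horizontal distance between each of nut0, nut1 and nut2 above 0.021 m and horizontal distance between each of nut0, nut1, nut2 and nut3 above 0.021 m and horizontal distance between each of nut0, nut1, nut2, nut3 and nut4 above 0.021 m and horizontal distance between each of nut0, nut1, nut2, nut3, nut4 and nut5 above 0.021 m and horizontal distance between each of nut0, nut1, nut2, nut3, nut4, nut5 and nut6 above 0.021 m and horizontal distance between each of nut0, nut1, nut2, nut3, nut4, nut5, nut6 and nut7 above 0.021 m and horizontal distance between each of nut0, nut1, nut2, nut3, nut4, nut5, nut6, nut7 and nut8 above 0.021 m and x of any of nut1, nut2, nut3, nut4, nut5, nut6, nut7, nut8 in the frame of dryer above 0.04 m and x of any of nut0, nut2, nut3, nut4, nut5, nut6, nut7, nut8 in the frame of dryer above 0.04 m and x of any of nut0, nut1, nut3, nut4, nut5, nut6, nut7, nut8 in the frame of dryer above 0.04 m and x of any of nut0, nut1, nut2, nut4, nut5, nut6, nut7, nut8 in the frame of dryer above 0.04 m and x of any of nut0, nut1, nut2, nut3, nut5, nut6, nut7, nut8 in the frame of dryer above 0.04 m and x of any of nut0, nut1, nut2, nut3, nut4, nut6, nut7, nut8 in the frame of dryer above 0.04 m and x of any of nut0, nut1, nut2, nut3, nut4, nut5, nut7, nut8 in the frame of dryer above 0.04 m and x of any of nut0, nut1, nut2, nut3, nut4, nut5, nut6, nut8 in the frame of dryer above 0.04 m and x of any of nut0, nut1, nut2, nut3, nut4, nut5, nut6, nut7 in the frame of dryer above 0.04 m and (x of nut1 in the frame of dryer between -0.04 and 0.04 m or x of nut2 in the frame of dryer between -0.04 and 0.04 m or x of nut3 in the frame of dryer between -0.04 and 0.04 m or x of nut4 in the frame of dryer between -0.04 and 0.04 m or x of nut5 in the frame of dryer between -0.04 and 0.04 m or x of nut6 in the frame of dryer between -0.04 and 0.04 m or x of nut7 in the frame of dryer between -0.04 and 0.04 m or x of nut8 in the frame of dryer between -0.04 and 0.04 m) and (x of nut0 in the frame of dryer between -0.04 and 0.04 m or x of nut2 in the frame of dryer between -0.04 and 0.04 m or x of nut3 in the frame of dryer between -0.04 and 0.04 m or x of nut4 in the frame of dryer between -0.04 and 0.04 m or x of nut5 in the frame of dryer between -0.04 and 0.04 m or x of nut6 in the frame of dryer between -0.04 and 0.04 m or x of nut7 in the frame of dryer between -0.04 and 0.04 m or x of nut8 in the frame of dryer between -0.04 and 0.04 m) and (x of nut0 in the frame of dryer between -0.04 and 0.04 m or x of nut1 in the frame of dryer between -0.04 and 0.04 m or x of nut3 in the frame of dryer between -0.04 and 0.04 m or x of nut4 in the frame of dryer between -0.04 and 0.04 m or x of nut5 in the frame of dryer between -0.04 and 0.04 m or x of nut6 in the frame of dryer between -0.04 and 0.04 m or x of nut7 in the frame of dryer between -0.04 and 0.04 m or x of nut8 in the frame of dryer between -0.04 and 0.04 m) and (x of nut0 in the frame of dryer between -0.04 and 0.04 m or x of nut1 in the frame of dryer between -0.04 and 0.04 m or x of nut2 in the frame of dryer between -0.04 and 0.04 m or x of nut4 in the frame of dryer between -0.04 and 0.04 m or x of nut5 in the frame of dryer between -0.04 and 0.04 m or x of nut6 in the frame of dryer between -0.04 and 0.04 m or x of nut7 in the frame of dryer between -0.04 and 0.04 m or x of nut8 in the frame of dryer between -0.04 and 0.04 m) and (x of nut0 in the frame of dryer between -0.04 and 0.04 m or x of nut1 in the frame of dryer between -0.04 and 0.04 m or x of nut2 in the frame of dryer between -0.04 and 0.04 m or x of nut3 in the frame of dryer between -0.04 and 0.04 m or x of nut5 in the frame of dryer between -0.04 and 0.04 m or x of nut6 in the frame of dryer between -0.04 and 0.04 m or x of nut7 in the frame of dryer between -0.04 and 0.04 m or x of nut8 in the frame of dryer between -0.04 and 0.04 m) and (x of nut0 in the frame of dryer between -0.04 and 0.04 m or x of nut1 in the frame of dryer between -0.04 and 0.04 m or x of nut2 in the frame of dryer between -0.04 and 0.04 m or x of nut3 in the frame of dryer between -0.04 and 0.04 m or x of nut4 in the frame of dryer between -0.04 and 0.04 m or x of nut6 in the frame of dryer between -0.04 and 0.04 m or x of nut7 in the frame of dryer between -0.04 and 0.04 m or x of nut8 in the frame of dryer between -0.04 and 0.04 m) and (x of nut0 in the frame of dryer between -0.04 and 0.04 m or x of nut1 in the frame of dryer between -0.04 and 0.04 m or x of nut2 in the frame of dryer between -0.04 and 0.04 m or x of nut3 in the frame of dryer between -0.04 and 0.04 m or x of nut4 in the frame of dryer between -0.04 and 0.04 m or x of nut5 in the frame of dryer between -0.04 and 0.04 m or x of nut7 in the frame of dryer between -0.04 and 0.04 m or x of nut8 in the frame of dryer between -0.04 and 0.04 m) and (x of nut0 in the frame of dryer between -0.04 and 0.04 m or x of nut1 in the frame of dryer between -0.04 and 0.04 m or x of nut2 in the frame of dryer between -0.04 and 0.04 m or x of nut3 in the frame of dryer between -0.04 and 0.04 m or x of nut4 in the frame of dryer between -0.04 and 0.04 m or x of nut5 in the frame of dryer between -0.04 and 0.04 m or x of nut6 in the frame of dryer between -0.04 and 0.04 m or x of nut8 in the frame of dryer between -0.04 and 0.04 m) and (x of nut0 in the frame of dryer between -0.04 and 0.04 m or x of nut1 in the frame of dryer between -0.04 and 0.04 m or x of nut2 in the frame of dryer between -0.04 and 0.04 m or x of nut3 in the frame of dryer between -0.04 and 0.04 m or x of nut4 in the frame of dryer between -0.04 and 0.04 m or x of nut5 in the frame of dryer between -0.04 and 0.04 m or x of nut6 in the frame of dryer between -0.04 and 0.04 m or x of nut7 in the frame of dryer between -0.04 and 0.04 m) and x of any of nut1, nut2, nut3, nut4, nut5, nut6, nut7, nut8 in the frame of dryer below -0.04 m and x of any of nut0, nut2, nut3, nut4, nut5, nut6, nut7, nut8 in the frame of dryer below -0.04 m and x of any of nut0, nut1, nut3, nut4, nut5, nut6, nut7, nut8 in the frame of dryer below -0.04 m and x of any of nut0, nut1, nut2, nut4, nut5, nut6, nut7, nut8 in the frame of dryer below -0.04 m and x of any of nut0, nut1, nut2, nut3, nut5, nut6, nut7, nut8 in the frame of dryer below -0.04 m and x of any of nut0, nut1, nut2, nut3, nut4, nut6, nut7, nut8 in the frame of dryer below -0.04 m and x of any of nut0, nut1, nut2, nut3, nut4, nut5, nut7, nut8 in the frame of dryer below -0.04 m and x of any of nut0, nut1, nut2, nut3, nut4, nut5, nut6, nut8 in the frame of dryer below -0.04 m and x of any of nut0, nut1, nut2, nut3, nut4, nut5, nut6, nut7 in the frame of dryer below -0.04 m and linear speed of each of nut0, nut1, nut2, nut3, nut4, nut5, nut6, nut7, nut8, rake below 0.02 m/s and horizontal distance between rake and rest below 0.015 m and z of rake in the frame of rest between 0.085 and 0.098 m and angle between the x axis of rake and the x axis of rest, either way round below 0.12 rad and angle between rake's own z axis and vertical below 0.12 rad and x of clamp in the frame of rest above 0.05 m); the robot touches nothing.
It fails at once if the rake presses on the pan or its stand with more than 10 N (contact force between rake and dryer above 10 N).
It fails at once if the gripper or arm touches a nut (contact force between any of the fingers, the arm and nut0 above 0.5 N or contact force between any of the fingers, the arm and nut1 above 0.5 N or contact force between any of the fingers, the arm and nut2 above 0.5 N or contact force between any of the fingers, the arm and nut3 above 0.5 N or contact force between any of the fingers, the arm and nut4 above 0.5 N or contact force between any of the fingers, the arm and nut5 above 0.5 N or contact force between any of the fingers, the arm and nut6 above 0.5 N or contact force between any of the fingers, the arm and nut7 above 0.5 N or contact force between any of the fingers, the arm and nut8 above 0.5 N).
It fails at once if the bowl is moved by more than 25 mm (distance of bowl from where it was at the start of the episode above 0.025 m).
It fails at once if the jar is moved by more than 25 mm (distance of jar from where it was at the start of the episode above 0.025 m).
It fails at once if the driver is moved by more than 25 mm (distance of driver from where it was at the start of the episode above 0.025 m).
It also fails if it takes over 61 s, if anything falls off the work surface, if the arm or the gripper's body presses on something with over 40 N, if the wrist force passes 120 N, or if a joint passes its speed limit or range.

ROBOT

A 6-joint arm with a two-finger parallel gripper is mounted at the origin on a cart in front of the work surface, level with it; the furniture and walls round the work are solid. World frame = base frame: x ahead of the robot, y to its left, z up, the work surface at z = 0. Lengths are in m, angles in rad, forces in N, time in s.
With the tool pointing down it reaches from about 0.325 to 0.875 m from the base axis. Payload 4.4 kg.
Tool frame: the origin (TCP) lies between the finger pads; the fingertips stand 14 mm ahead of it and the grasp point (between the pads) lies 5 mm behind it; z points along the fingers, y is the line along which they close (so a half turn about z gives the same grasp; the last joint's range is limited). The gripper opens to 85 mm and grips with 20 to 120 N. Pads are 22 mm wide; open, the fingers measure 114 mm over their backs; the gripper's body (76 mm by 85 mm) begins 54 mm behind the grasp point. The pads swing forward as they close: fully open they stand 13 mm farther back than shut.
Start: joints at [-1.433, 0.207, 1.542, -0, 1.393, -0.15], TCP at [0.164, -0.551, 0.212] pointing down, gripper open.
Joint ranges: [-2.73, 2.73], [-0.86, 2.22], [0.23, 2.46], [-1.11, 4.25], [0.08, 2.63], [-2.82, 2.82]. Speed limits (rad/s): [2.79, 2.79, 3.14, 3.14, 3.14, 3.14].

INTERFACE

Orientations are given as a rotation vector (axis times angle).
In Python, from rig import env, get_image, calibration, close_job, boxes_of gives the robot as it stands.
- The arm moves only by the tool play_rows, never from a script. Its arguments are lists of equal length, an entry for each row: "translation": the shift along the tool's x, y, z in cm, a list of three; "twist": the turn, a rotation vector about the tool's x, y, z in degrees, a list of three. In form: {"translation": [[dx, dy, dz], ...], "twist": [[ax, ay, az], ...]}. A call has 1 to 20 rows; each row is the pose to reach, as a shift and turn from the pose commanded when the call began, along the tool's axes at that moment; what a row does not reach only later rows make up. A row lasts 1/10 s, in which the tool goes at most 50 mm and 8.59 degrees, less where a joint would pass 70% of its speed; a pose out of reach is approached as far as the arm can. A call with a gripper value outside its range is refused whole. "grip" is the opening in per cent of the stroke, from 0 (shut) to 100 (fully open), set as the call begins (left out, the last holds). The fingers move at their own pace and stop on an object; "squeeze" is the grip in N (left out, the last holds). Time passes only in rows, so rows that repeat a pose let the fingers close. It gives the time, the measured TCP pose, the force, the opening and the grip force at its end, in the units of the state.
- env.get_state(): the state, without advancing time (a new reading comes with each control period).
- get_image(name): name is "scene" or "top" or "wrist"; returns the picture (400x640x3 uint8, red, green, blue); there is no depth.
- calibration(name): a dict with "fx", "fy", "cx", "cy" (pixels), "rvec" (rotation vector, rad) and "tvec" (3), from world to camera coordinates, as OpenCV has them. Camera axes: x right, y down, z forward; pixel columns grow to the right and rows downward; lengths in m; the calibration is good to about 2 mm. A picture is of the moment at which its call begins: read the wrist's pose just before it. calibration takes no time and is no camera call; for the wrist camera it gives the pose at the moment of the call.
- close_job(): hands the job in; it is judged then, once.
Trained networks look in the newest picture that a camera, given by its name, has taken for a name from the list of things; names that differ only in an ending like _2 or _b are one class to them, and where a whole thing is asked for, a point or a joint stands for the part that bears it (a point fixed in the world has none). Each returns a list of dicts, best first, with "score" (0 to 1); they miss things now and then, are a little off and sometimes report something else, mostly with a low value. They report only what shows in the picture. A call takes as long as a camera call.
- boxes_of(camera, thing): "position" ([x, y, z] in m, in world coordinates, good to about 4 mm: the middle of the surface that is visible of it).
The state is a dict: "time_s": time; "joint_pos": joint angles; "dq": joint speeds; "joint_torque": joint torques, N m; "tool_pos": TCP position; "eef_rot": TCP orientation; "contact_force": force on the tool from outside, world axes, zero at the start; "moment": the same for the moment, N m; "opening": finger opening in m; "grasp_force": force on a finger pad.
Only numpy, scipy, OpenCV 4.12 (cv2) and the standard library are available. Lean on these libraries where they do the work, as an engineer would, in place of code of your own. Each camera call takes 0.05 s, during which the arm holds its last target. There are 200 camera calls.

## Working session

There is one attempt and no reset: what is moved stays moved. The work goes in short steps, Python scripts to look and compute and a tool call to move; the robot and the scene stay as the last step left them, time stands still between calls to the robot, and variables do not carry over. Pictures are saved under pics/ and viewed, at most 10 in all, crops included, and the job is handed in when it is done.

Besides the shell and the picture viewer there is one more tool, called after ">>>" by a JSON object that holds its "op" and its "data". play_rows: Moves the arm, as the interface text tells. Its arguments: {"type":"object","properties":{"translation":{"type":"array"},"twist":{"type":"array"},"grip":{"type":"number"},"squeeze":{"type":"number"}},"required":["translation","twist"]}

```bash
mkdir -p pics; ls; python3 - <<'E'
from rig import *
import cv2,numpy as np
s=env.get_state();print(s)
for c in ['top','scene']:
    im=get_image(c);cv2.imwrite(f'pics/{c}0.png',im[:,:,::-1])
    for t in ['dryer','rake','clamp','rest','nut0','bowl','jar','driver']:
        print(c,t,[(round(d['score'],2),np.round(d['position'],3).tolist()) for d in boxes_of(c,t)][:9])
    k=calibration(c);print(k)
E
```

```text
pics
{'time_s': 0.0, 'joint_pos': array([-1.43251396e+00,  2.07488409e-01,  1.54298600e+00, -1.36245698e-05,
        1.39350822e+00, -1.50486947e-01]), 'dq': array([-1.19934490e-03, -2.36897604e-03,  2.66971062e-04,  1.66838169e-03,
        9.20447003e-05, -1.03796126e-03]), 'joint_torque': array([-5.74927508e-04, -3.83036327e+01, -2.91595316e+01, -1.98342432e-04,
        1.05983866e-02,  1.98650014e-06]), 'tool_pos': array([ 0.16362167, -0.55037085,  0.21117179]), 'eef_rot': array([-3.10653754e+00, -4.51683274e-01, -1.84634793e-06]), 'contact_force': array([-0.14002768, -0.00547072, -0.55541937]), 'moment': array([0.01188876, 0.01127678, 0.01371109]), 'grasp_force': 0.0, 'opening': 0.08557798952312391}
top dryer [(0.66, [0.571, 0.002, 0.035])]
top rake [(0.56, [0.505, -0.301, 0.098])]
top clamp [(0.3, [0.489, -0.329, 0.011])]
top rest [(0.66, [0.489, -0.329, 0.01]), (0.33, [0.582, 0.1, 0.058])]
top nut0 [(0.66, [0.557, 0.086, 0.068]), (0.62, [0.609, 0.061, 0.054]), (0.57, [0.62, 0.09, 0.061]), (0.55, [0.551, 0.068, 0.055]), (0.44, [0.557, 0.103, 0.063]), (0.39, [0.58, 0.061, 0.056])
[... 511 characters left out ...]
5, [0.561, 0.107, 0.059])]
scene rest [(0.96, [0.485, -0.308, 0.04])]
scene nut0 [(0.7, [0.586, 0.087, 0.072]), (0.64, [0.588, 0.103, 0.056]), (0.5, [0.545, 0.069, 0.052]), (0.5, [0.559, 0.106, 0.057]), (0.4, [0.617, 0.078, 0.069]), (0.39, [0.582, 0.057, 0.057]), (0.36, [0.612, 0.052, 0.055])]
scene bowl [(0.73, [0.683, -0.285, 0.039]), (0.44, [0.57, 0.013, 0.039])]
scene jar [(0.48, [0.406, -0.011, 0.055]), (0.15, [0.574, 0.012, 0.039])]
scene driver [(0.92, [0.339, -0.123, 0.014])]
{'fx': 454.6756323984426, 'fy': 454.6756323984426, 'cx': 319.27580783530595, 'cy': 199.43853391446652, 'rvec': array([ 0.78948761, -2.64714874,  1.03847733]), 'tvec': array([0.37525598, 0.34019888, 0.8479296 ])}
```

View pics/top0.png

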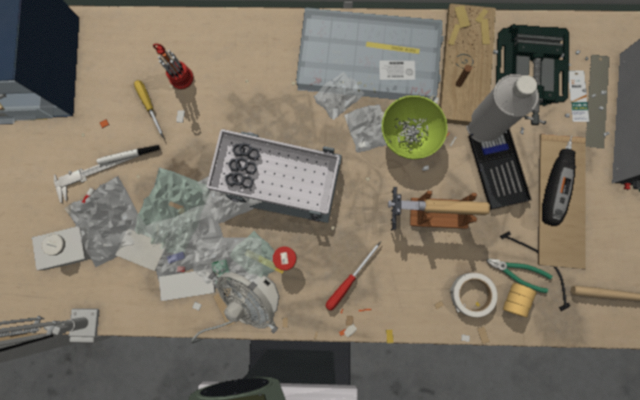

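View pics/scene0.png

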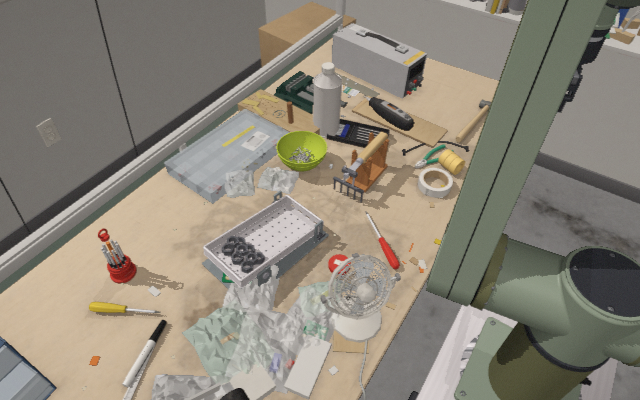

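The top view shows the pan running from (215,145) (closed end with the nuts) to (335,190) (outlet), the rake's head at (396,209) and its handle reaching to (488,208). Rake x and pan x both point roughly along world +y. I'll zoom in for exact edges.

```bash
cat > h.py <<'E'
from rig import *
import cv2,numpy as np
def ray(c,uv,z,k=None):
    k=k or calibration(c);R=cv2.Rodrigues(k['rvec'])[0];o=-R.T@k['tvec']
    uv=np.atleast_2d(np.array(uv,float))
    d=np.c_[(uv[:,0]-k['cx'])/k['fx'],(uv[:,1]-k['cy'])/k['fy'],np.ones(len(uv))]@R
    return o+d*((z-o[2])/d[:,2])[:,None]
def proj(c,P,k=None):
    k=k or calibration(c)
    K=np.array([[k['fx'],0,k['cx']],[0,k['fy'],k['cy']],[0,0,1]])
    return cv2.projectPoints(np.atleast_2d(np.array(P,float)),k['rvec'],k['tvec'],K,None)[0][:,0]
E
python3 - <<'E'
from h import *
im=cv2.imread('pics/top0.png')[120:250,195:505]
im=cv2.resize(im,None,fx=2.5,fy=2.5,interpolation=cv2.INTER_CUBIC)
cv2.imwrite('pics/top0c.png',im)
E
```

```text
(no output)
```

View pics/top0c.png

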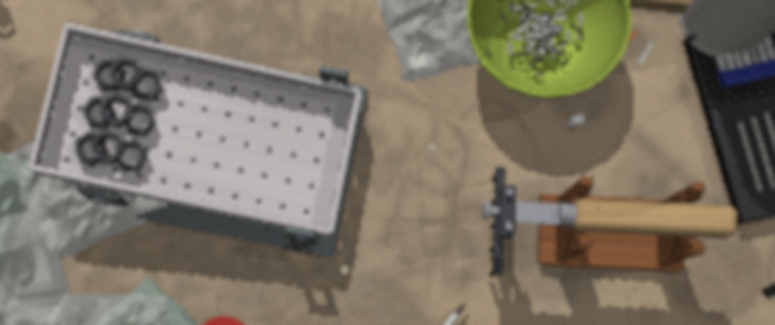

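```bash
python3 - <<'E'
from h import *
from scipy.optimize import least_squares
T=lambda a:np.array(a)/2.5+[195,120]-0.3
pt=T([(68,27),(364,88),(335,235),(35,170)])
# dryer: +x closed end is image-left. corners: TL=(+x,?y). world x up, dryer x=world y => dryer y = -world x => TL:(+,-)
def cor(p):
    x,y,a,s=p
    L=np.array([[.123,-.061],[-.123,-.061],[-.123,.061],[.123,.061]])
    z=.045+(L[:,0]-.0655)*s+.022
    c,n=np.cos(a),np.sin(a)
    return np.c_[x+c*L[:,0]-n*L[:,1],y+n*L[:,0]+c*L[:,1],z]
f=lambda p:(proj('top',cor(p))-pt).ravel()
r=least_squares(f,[.57,.01,1.4,.08],x_scale=[.1,.1,.1,.1]);print(r.x,np.round(r.fun,1))
for s in (.02,.08,.14):
    q=least_squares(lambda p:f([*p,s]),[.57,.01,1.4]);print(s,q.x,np.round(q.fun,1),proj('scene',cor([*q.x,s])).round().tolist())
h=ray('top',T([(577,214),(736,219),]),.100);print(h,np.linalg.norm(h[0]-h[1]))
d=(h[0]-h[1]);d/=np.linalg.norm(d);print('yaw',np.arctan2(d[1],d[0]),'org',h[1]+.075*d,h[0]-.048*d)
print('clamp',ray('top',T([(508,210)]),.096))
E
```

```text
[0.57432137 0.01326162 1.38769787 0.04082585] [ 0.3 -0.2  0.6  0.   0.1 -0.3 -1.   0.4]
0.02 [0.57406938 0.01343357 1.38438947] [ 0.5 -0.   0.6 -0.1 -0.1 -0.3 -1.   0.4] [[205.0, 247.0], [289.0, 189.0], [326.0, 216.0], [242.0, 282.0]]
0.08 [0.57479078 0.01293134 1.39394704] [-0.  -0.4  0.5  0.4  0.5 -0.4 -1.   0.4] [[205.0, 246.0], [288.0, 192.0], [326.0, 219.0], [242.0, 281.0]]
0.14 [0.57549854 0.01240856 1.40358271] [-0.6 -0.8  0.5  0.9  1.2 -0.5 -1.1  0.3] [[204.0, 246.0], [288.0, 195.0], [325.0, 221.0], [243.0, 279.0]]
[[ 0.50527683 -0.27927226  0.1       ]
 [ 0.50368208 -0.39866435  0.1       ]] 0.11940274408400613
yaw 1.5574399433973412 org [ 0.50468378 -0.32367104  0.1       ] [ 0.50463574 -0.32726798  0.1       ]
clamp [[ 0.50802036 -0.22784536  0.096     ]]
```

```bash
cat >> h.py <<'E'
from scipy.spatial.transform import Rotation as Ro
def down(yaw,pitch=0):  # tool z down, tool x at yaw; pitch>0 turns about tool y
    c,s=np.cos(yaw),np.sin(yaw)
    return Ro.from_matrix(np.array([[c,s,0],[s,-c,0],[0,0,-1]]).T)*Ro.from_euler('y',pitch)
def plan(pos,yaw=None,pitch=0):
    s=env.get_state();R=Ro.from_rotvec(s['eef_rot']);Rt=down(yaw,pitch) if yaw is not None else R
    t=R.inv().apply(np.array(pos)-s['tool_pos'])*100;w=(R.inv()*Rt).as_rotvec(degrees=True)
    print('t',t.round(2).tolist(),'w',w.round(1).tolist(),'dist cm',np.linalg.norm(t).round(1))
def st():
    s=env.get_state();R=Ro.from_rotvec(s['eef_rot']).as_matrix()
    print(round(s['time_s'],2),s['tool_pos'].round(4),'yaw',np.arctan2(R[1,0],R[0,0]).round(4),'zax',R[:,2].round(3),'F',s['contact_force'].round(2),'M',s['moment'].round(3),'op',round(s['opening'],4),round(s['grasp_force'],1))
E
python3 -c "
from h import *
plan([.505,-.3255,.24],1.545)"
```

```text
t [39.14, -11.92, -2.76] w [0.0, 0.0, -72.0] dist cm 41.0
```

>>> {"op": "play_rows", "data": {"translation": [[39.1,-11.9,-2.8],[39.1,-11.9,-2.8],[39.1,-11.9,-2.8],[39.1,-11.9,-2.8],[39.1,-11.9,-2.8],[39.1,-11.9,-2.8],[39.1,-11.9,-2.8],[39.1,-11.9,-2.8],[39.1,-11.9,-2.8],[39.1,-11.9,-2.8],[39.1,-11.9,-2.8],[39.1,-11.9,-2.8]], "twist": [[0,0,-72],[0,0,-72],[0,0,-72],[0,0,-72],[0,0,-72],[0,0,-72],[0,0,-72],[0,0,-72],[0,0,-72],[0,0,-72],[0,0,-72],[0,0,-72]], "grip": 100, "squeeze": 100}}

```text
time_s: 2.1
tool_pos: [0.5036, -0.3266, 0.2402]
eef_rot: [-2.252, -2.19, 0.001]
contact_force: [0.1, -0.1, -0.8]
opening: 0.0854
grasp_force: 0.0
```

```bash
python3 - <<'E'
from h import *
st();k=calibration('wrist');im=get_image('wrist')[:,:,::-1].copy()
for x,y in [(-.075,0),(.048,0),(0,0)]:
    c,n=np.cos(1.545),np.sin(1.545)
    p=proj('wrist',[.5048+c*x,-.3255+n*x,.1],k)[0];print(p);cv2.circle(im,tuple(int(v) for v in p),3,(0,0,255),-1)
np.save('kw.npy',k,allow_pickle=True)
cv2.imwrite('pics/w1.png',im)
E
```

```text
2.1 [ 0.5036 -0.3266  0.2402] yaw 1.5429 zax [-0.001  0.    -1.   ] F [ 0.14 -0.08 -0.76] M [-0.033 -0.02   0.027] op 0.0854 0.0
[320.34767538 246.45489777]
[320.18145768 141.47184314]
[320.25132329 185.59894557]
```

View pics/w1.png

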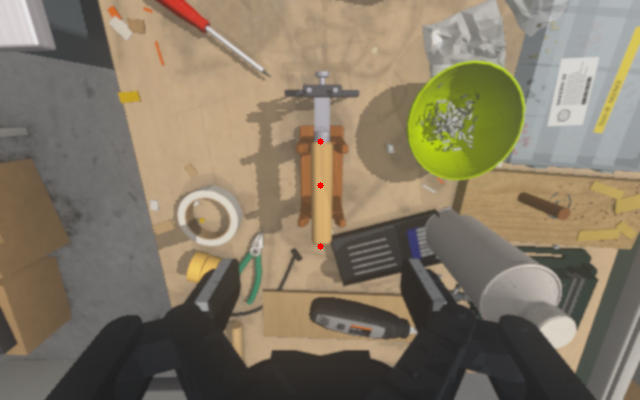

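The wrist picture agrees with the estimate: the handle runs from (321,141) to (322,246), with the red dots on its midline to within 2 px. I'll descend and grip.

```bash
python3 -c "
from h import *
plan([.506,-.3255,.088],1.545)"
```

```text
t [0.13, 0.25, 15.22] w [-0.0, -0.0, -0.1] dist cm 15.2
```

>>> {"op": "play_rows", "data": {"translation": [[0.1,0.25,5],[0.1,0.25,9],[0.1,0.25,12],[0.1,0.25,14.2],[0.1,0.25,15.2],[0.1,0.25,15.2],[0.1,0.25,15.2]], "twist": [[0,0,0],[0,0,0],[0,0,0],[0,0,0],[0,0,0],[0,0,0],[0,0,0]]}}

```text
time_s: 2.85
tool_pos: [0.5076, -0.3259, 0.0896]
eef_rot: [2.249, 2.19, 0.0]
contact_force: [0.0, 0.4, 0.5]
opening: 0.0855
grasp_force: 0.0
```

>>> {"op": "play_rows", "data": {"translation": [[0,0,0],[0,0,0],[0,0,0],[0,0,0],[0,0,0],[0,0,0],[0,0,0],[0,0,0]], "twist": [[0,0,0],[0,0,0],[0,0,0],[0,0,0],[0,0,0],[0,0,0],[0,0,0],[0,0,0]], "grip": 0, "squeeze": 100}}

```text
time_s: 3.65
tool_pos: [0.5072, -0.3248, 0.0883]
eef_rot: [-2.249, -2.193, 0.0]
contact_force: [0.0, -0.4, -0.2]
opening: -0.0004
grasp_force: 0.0
```

```bash
python3 -c "
from h import *
st()"
```

```text
3.65 [ 0.5072 -0.3248  0.0883] yaw 1.5455 zax [-0.  0. -1.] F [ 0.05 -0.39 -0.18] M [-0.045 -0.027 -0.022] op -0.0004 0.0
```

```bash
python3 - <<'E'
from h import *
a=get_image('wrist')[:,:,::-1];b=get_image('scene')[100:240,260:480,::-1];t=get_image('top')[150:260,370:510,::-1]
a=cv2.resize(a,(400,250));b=cv2.resize(b,(400,255));t=cv2.resize(t,(400,314))
im=np.vstack([np.hstack([a,np.zeros((250,400,3),np.uint8)]),np.hstack([np.vstack([b,np.zeros((59,400,3),np.uint8)]),t])])
cv2.imwrite('pics/m2.png',im)
print(boxes_of('top','rake'),boxes_of('scene','rake'))
E
```

```text
[{'position': [0.5069, -0.2293, 0.0924], 'score': 0.61}] [{'position': [0.5024, -0.2332, 0.089], 'score': 0.61}]
```

View pics/m2.png

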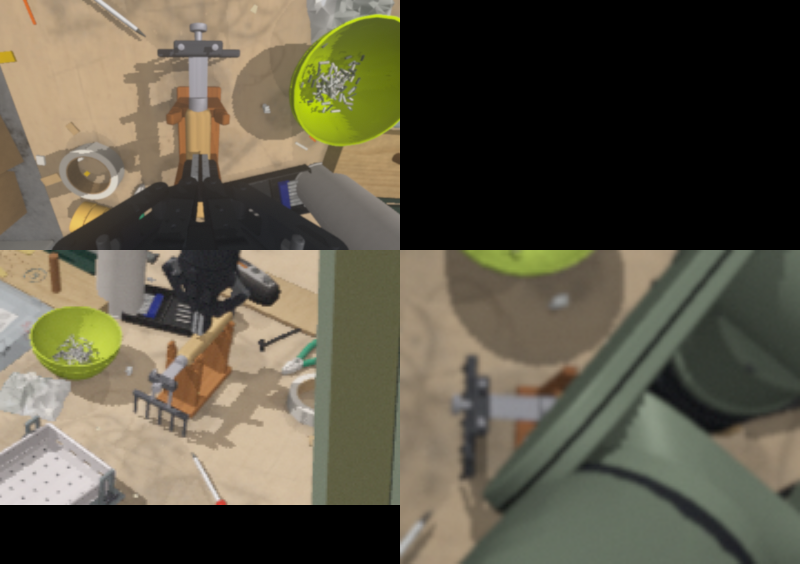

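```bash
python3 - <<'E'
from h import *
for z in (.074,.088,.1,.12):
    print(z,[ (proj(c,[.5072,-.3248,z])[0]).round(1).tolist() for c in ('scene','wrist')])
for x in (-.075,0,.048): print(x,proj('scene',[.506+.026*x,-.3255+x,.1]).round(),proj('wrist',[.506+.026*x,-.3255+x,.1]).round())
im=np.hstack([cv2.resize(get_image('scene')[90:200,310:420,::-1],None,fx=3.6,fy=3.6,interpolation=cv2.INTER_CUBIC),cv2.resize(get_image('wrist')[200:350,250:400,::-1],(396,396),interpolation=cv2.INTER_CUBIC)])
cv2.imwrite('pics/m3.png',im)
E
```

```text
0.074 [[368.8, 153.9], [318.3, 235.1]]
0.088 [[369.4, 149.7], [318.1, 244.4]]
0.1 [[369.8, 146.1], [318.0, 253.6]]
0.12 [[370.6, 140.0], [317.7, 272.1]]
-0.075 [[385. 131.]] [[316. 352.]]
0 [[370. 146.]] [[316. 255.]]
0.048 [[361. 157.]] [[316. 176.]]
```

View pics/m3.png

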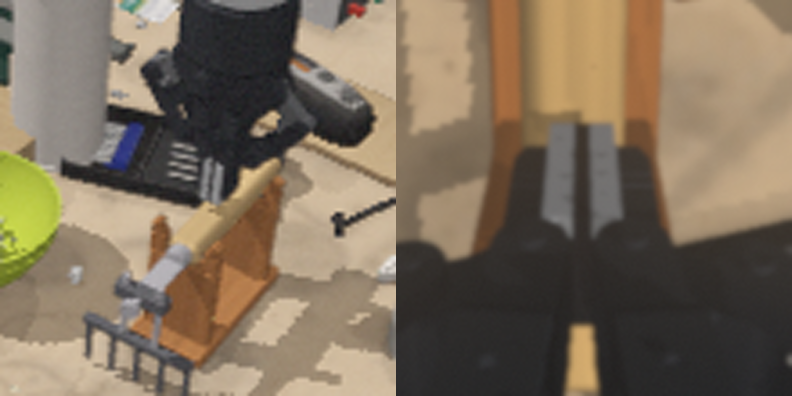

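Picture: the fingers shut on or just above the handle's top (tips near scene px (370,146), which is z≈0.1), so the grasp was too high. I'll reopen and go about 12 mm lower.

>>> {"op": "play_rows", "data": {"translation": [[0,0,-1],[0,0,-1],[0,0,-1],[0,0,-1],[0,0,-1],[0,0,-1],[0,0,0],[0,0,0.6],[0,0,1.2],[0,0,1.2]], "twist": [[0,0,0],[0,0,0],[0,0,0],[0,0,0],[0,0,0],[0,0,0],[0,0,0],[0,0,0],[0,0,0],[0,0,0]], "grip": 70}}

```text
time_s: 5.0
tool_pos: [0.5061, -0.3239, 0.0745]
eef_rot: [-2.247, -2.191, 0.0]
contact_force: [0.3, -0.3, -0.1]
opening: 0.0595
grasp_force: 0.0
```

>>> {"op": "play_rows", "data": {"translation": [[0,0,0],[0,0,0],[0,0,0],[0,0,0],[0,0,0],[0,0,0],[0,0,0],[0,0,0]], "twist": [[0,0,0],[0,0,0],[0,0,0],[0,0,0],[0,0,0],[0,0,0],[0,0,0],[0,0,0]], "grip": 0, "squeeze": 100}}

```text
time_s: 5.8
tool_pos: [0.5074, -0.3252, 0.0773]
eef_rot: [2.249, 2.192, -0.0]
contact_force: [-1.5, 1.2, 5.4]
opening: 0.0199
grasp_force: 98.3
```

>>> {"op": "play_rows", "data": {"translation": [[0,0,-0.5],[0,0,-1.5],[0,0,-3],[0,0,-5],[0,0,-7],[0,0,-9],[0,0,-9],[0,0,-9]], "twist": [[0,0,0],[0,0,0],[0,0,0],[0,0,0],[0,0,0],[0,0,0],[0,0,0],[0,0,0]]}}

```text
time_s: 6.6
tool_pos: [0.5075, -0.3251, 0.1672]
eef_rot: [2.248, 2.192, 0.0]
contact_force: [0.8, -0.1, -2.7]
opening: 0.0198
grasp_force: 98.3
```

```bash
python3 - <<'E'
from h import *
st();k=calibration('wrist');a=get_image('wrist')[:,:,::-1];b=get_image('scene')[40:220,250:450,::-1]
for c in ('scene','wrist'):
  for t in ('clamp','rake'):print(c,t,[(d['score'],d['position']) for d in boxes_of(c,t)])
im=np.hstack([a[0:300,180:480],cv2.resize(b,(333,300),interpolation=cv2.INTER_CUBIC)])
cv2.imwrite('pics/m4.png',im)
R=Ro.from_rotvec(env.get_state()['eef_rot']).as_matrix();p=env.get_state()['tool_pos']
for dx,dz in [(.098,0),(.048,0)]: 
  for h in (0,-.01,.01): print(dx,h,proj('wrist',p+R[:,0]*dx+[0,0,h+.013+.006],k)[0].round()-[180,0])
E
```

```text
6.6 [ 0.5075 -0.3251  0.1672] yaw 1.5455 zax [ 0.001 -0.001 -1.   ] F [ 0.84 -0.08 -2.67] M [-0.06   0.012  0.033] op 0.0198 98.3
scene clamp []
scene rake [(0.75, [0.6166, 0.0715, 0.071]), (0.71, [0.3399, -0.1227, 0.0159]), (0.66, [0.5111, -0.2287, 0.1751])]
wrist clamp [(0.7, [0.5089, -0.2311, 0.18])]
wrist rake [(0.61, [0.5081, -0.278, 0.1871]), (0.17, [0.39, -0.1627, 0.0153])]
0.098 0 [135.  71.]
0.098 -0.01 [136.  74.]
0.098 0.01 [135.  69.]
0.048 0 [136. 176.]
0.048 -0.01 [136. 172.]
0.048 0.01 [136. 181.]
```

View pics/m4.png

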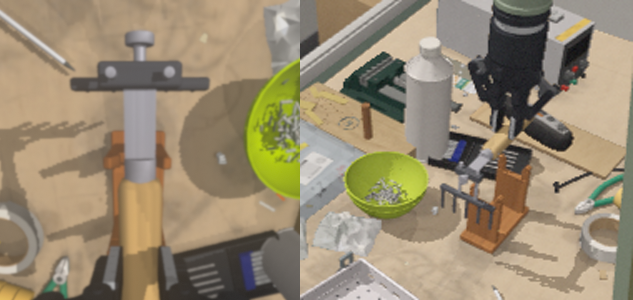

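```bash
cat >> h.py <<'E'
DX,DY,DA=.5749,.0129,1.395
def todry(P):
    P=np.atleast_2d(P);d=P[:,:2]-[DX,DY];c,n=np.cos(DA),np.sin(DA)
    return np.c_[d[:,0]*c+d[:,1]*n,-d[:,0]*n+d[:,1]*c,P[:,2]]
def toworld(x,y,z):
    c,n=np.cos(DA),np.sin(DA);return [DX+c*x-n*y,DY+n*x+c*y,z]
def tgt(cx,cy,z,pitch=0): # clamp at dryer (cx,cy), TCP height z
    plan(toworld(cx-.098,cy,z),DA,pitch)
E
python3 - <<'E'
from h import *
T=lambda a:np.array(a)/2.5+[195,120]-0.3
print(todry(ray('top',T([(110,77),(147,87),(98,112),(140,122),(92,150),(130,155)]),.06)).round(3))
print(todry(ray('top',T([(125,72),(118,110),(112,150)]),.073)).round(3))
print(todry(np.array([[0.557, 0.086, 0.068],[0.609, 0.061, 0.054],[0.62, 0.09, 0.061],[0.551, 0.068, 0.055],[0.557, 0.103, 0.063],[0.58, 0.061, 0.056],[0.586, 0.087, 0.072],[0.588, 0.103, 0.056],[0.545, 0.069, 0.052],[0.559, 0.106, 0.057],[0.617, 0.078, 0.069],[0.582, 0.057, 0.057],[0.612, 0.052, 0.055]])).round(3))
tgt(0.0,0,.17)
E
```

```text
[[ 0.083 -0.029  0.06 ]
 [ 0.051 -0.026  0.06 ]
 [ 0.086  0.002  0.06 ]
 [ 0.05   0.003  0.06 ]
 [ 0.083  0.033  0.06 ]
 [ 0.052  0.031  0.06 ]]
[[ 0.068 -0.032  0.073]
 [ 0.067 -0.     0.073]
 [ 0.064  0.032  0.073]]
[[ 0.069  0.03   0.068]
 [ 0.053 -0.025  0.054]
 [ 0.084 -0.031  0.061]
 [ 0.05   0.033  0.055]
 [ 0.086  0.033  0.063]
 [ 0.048  0.003  0.056]
 [ 0.075  0.002  0.072]
 [ 0.091  0.003  0.056]
 [ 0.05   0.039  0.052]
 [ 0.089  0.032  0.057]
 [ 0.071 -0.03   0.069]
 [ 0.045  0.001  0.057]
 [ 0.045 -0.03   0.055]]
t [24.19, 4.51, -0.47] w [-0.1, -0.1, 8.6] dist cm 24.6
```

```bash
python3 - <<'E'
from h import *
q=np.array([(90,350),(108,362),(130,372),(158,382),(188,392)])/3.6+[310,90]-.4
for D in (.055,.065,.075,.085):
    P=[[.5085+e,-.2276-.026*e,.09-D] for e in (.04,.02,0,-.02,-.04)]
    print(D,(proj('scene',P)-q).round(1).tolist())
E
```

```text
0.055 [[0.1, -6.3], [1.8, -6.4], [2.5, -5.9], [1.5, -5.3], [0.1, -4.7]]
0.065 [[-0.0, -3.6], [1.6, -3.6], [2.2, -3.1], [1.2, -2.5], [-0.2, -1.9]]
0.075 [[-0.2, -0.8], [1.4, -0.9], [2.0, -0.4], [0.9, 0.2], [-0.5, 0.8]]
0.085 [[-0.4, 1.9], [1.2, 1.8], [1.7, 2.3], [0.6, 2.9], [-0.9, 3.5]]
```

>>> {"op": "play_rows", "data": {"translation": [[5,0.9,0],[9.6,1.8,0],[14.4,2.7,0],[19.2,3.6,0],[22,4.1,0],[24.2,4.5,0],[24.2,4.5,1.5],[24.2,4.5,3],[24.2,4.5,3],[24.2,4.5,3]], "twist": [[0,0,2],[0,0,5],[0,0,8.6],[0,0,8.6],[0,0,8.6],[0,0,8.6],[0,0,8.6],[0,0,8.6],[0,0,8.6],[0,0,8.6]]}}

```text
time_s: 7.9
tool_pos: [0.5571, -0.0849, 0.1349]
eef_rot: [-2.407, -2.015, 0.003]
contact_force: [1.2, -0.4, -2.0]
opening: 0.0194
grasp_force: 98.4
```

```bash
python3 - <<'E'
from h import *
st();tgt(-.005,0,.13)
k=calibration('wrist');a=get_image('wrist')[:,:,::-1];b=get_image('scene')[140:300,190:360,::-1]
im=np.hstack([cv2.resize(a,(480,300)),cv2.resize(b,(319,300),interpolation=cv2.INTER_CUBIC)])
cv2.imwrite('pics/m5.png',im)
E
```

```text
7.9 [ 0.5571 -0.0849  0.1349] yaw 1.3937 zax [-0.003  0.001 -1.   ] F [ 1.17 -0.39 -1.98] M [-0.033 -0.007 -0.033] op 0.0194 98.4
t [-0.36, 0.04, 0.49] w [-0.2, -0.0, -0.1] dist cm 0.6
```

View pics/m5.png

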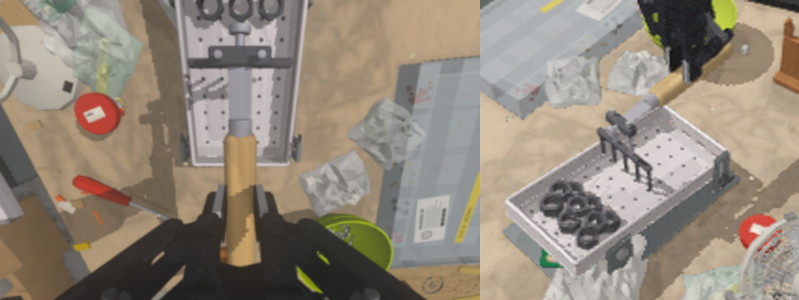

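The rake hangs centred over the pan (bar 190–295, walls 185–303 at row 62), in front of the heap. The tine depth from the picture is about 75 mm, so contact is expected at TCP z≈0.10.

>>> {"op": "play_rows", "data": {"translation": [[-0.4,0,1],[-0.4,0,2],[-0.4,0,2.5],[-0.4,0,2.5],[-0.4,0,2.5]], "twist": [[0,0,0],[0,0,0],[0,0,0],[0,0,0],[0,0,0]]}}

```text
time_s: 8.5
tool_pos: [0.5574, -0.0879, 0.1111]
eef_rot: [-2.407, -2.018, 0.0]
contact_force: [0.0, -1.4, -2.3]
opening: 0.0198
grasp_force: 98.4
```

>>> {"op": "play_rows", "data": {"translation": [[0,0,0.1],[0,0,0.2],[0,0,0.2]], "twist": [[0,0,0],[0,0,0],[0,0,0]]}}

```text
time_s: 8.8
tool_pos: [0.5577, -0.0879, 0.1095]
eef_rot: [2.407, 2.018, 0.0]
contact_force: [0.0, 0.1, -2.9]
opening: 0.0194
grasp_force: 98.4
```

>>> {"op": "play_rows", "data": {"translation": [[0,0,0.1],[0,0,0.2],[0,0,0.2]], "twist": [[0,0,0],[0,0,0],[0,0,0]]}}

```text
time_s: 9.1
tool_pos: [0.5579, -0.0884, 0.1078]
eef_rot: [2.407, 2.018, 0.0]
contact_force: [-0.4, -1.2, -0.2]
opening: 0.0191
grasp_force: 98.8
```

```bash
python3 -c "
from h import *
st()"
```

```text
9.1 [ 0.5579 -0.0884  0.1078] yaw 1.3953 zax [ 0.001 -0.001 -1.   ] F [-0.38 -1.24 -0.25] M [-0.198  0.084 -0.004] op 0.0191 98.8
```

Contact felt (about 2 N at TCP z=0.108). I'll hold, then draw towards the outlet while following the floor.

>>> {"op": "play_rows", "data": {"translation": [[0,0,0],[0,0,0],[0,0,0],[-0.5,0,0.04],[-1,0,0.08],[-1.5,0,0.12],[-2,0,0.16],[-2,0,0.16]], "twist": [[0,0,0],[0,0,0],[0,0,0],[0,0,0],[0,0,0],[0,0,0],[0,0,0],[0,0,0]]}}

```text
time_s: 9.9
tool_pos: [0.5537, -0.1085, 0.1055]
eef_rot: [-2.408, -2.017, 0.001]
contact_force: [-0.2, -0.2, -1.7]
opening: 0.0193
grasp_force: 98.6
```

```bash
python3 -c "
from h import *
st()"
```

```text
9.9 [ 0.5537 -0.1085  0.1055] yaw 1.3944 zax [-0.001 -0.    -1.   ] F [-0.23 -0.24 -1.66] M [-0.061  0.091 -0.011] op 0.0193 98.6
```

>>> {"op": "play_rows", "data": {"translation": [[0,0,0.1],[0,0,0.1],[0,0,0.1]], "twist": [[0,0,0],[0,0,0],[0,0,0]]}}

```text
time_s: 10.2
tool_pos: [0.5543, -0.1079, 0.1051]
eef_rot: [2.407, 2.018, -0.0]
contact_force: [-0.4, -0.5, 0.5]
opening: 0.0195
grasp_force: 98.8
```

```bash
python3 -c "
from h import *
st()"
```

```text
10.2 [ 0.5543 -0.1079  0.1051] yaw 1.3954 zax [ 0. -0. -1.] F [-0.42 -0.51  0.53] M [-0.166  0.133  0.066] op 0.0195 98.8
```

>>> {"op": "play_rows", "data": {"translation": [[-0.5,0,0.05],[-1,0,0.1],[-1.5,0,0.15],[-2,0,0.2],[-2.5,0,0.25],[-3,0,0.3],[-3,0,0.3],[-3,0,0.3]], "twist": [[0,0,0],[0,0,0],[0,0,0],[0,0,0],[0,0,0],[0,0,0],[0,0,0],[0,0,0]]}}

```text
time_s: 11.0
tool_pos: [0.5489, -0.1377, 0.1019]
eef_rot: [2.408, 2.018, -0.0]
contact_force: [-0.4, -0.6, -1.2]
opening: 0.0194
grasp_force: 98.7
```

```bash
python3 -c "
from h import *
st()"
```

```text
11.0 [ 0.5489 -0.1377  0.1019] yaw 1.395 zax [ 0. -0. -1.] F [-0.39 -0.56 -1.17] M [-0.123  0.102  0.036] op 0.0194 98.7
```

>>> {"op": "play_rows", "data": {"translation": [[0,0,0.07],[0,0,0.07],[0,0,0.07],[0,0,0.07],[-0.5,0,0.13],[-1,0,0.19],[-1.5,0,0.25],[-2,0,0.3],[-2,0,0.3],[-2,0,0.3]], "twist": [[0,0,0],[0,0,0],[0,0,0],[0,0,0],[0,0,0],[0,0,0],[0,0,0],[0,0,0],[0,0,0],[0,0,0]]}}

```text
time_s: 12.0
tool_pos: [0.5452, -0.1573, 0.0988]
eef_rot: [-2.408, -2.018, 0.001]
contact_force: [-1.1, -0.9, -0.1]
opening: 0.0195
grasp_force: 98.7
```

```bash
python3 -c "
from h import *
for i in range(3): st();calibration('top')
tgt(.094,0,.15)"
```

```text
12.0 [ 0.5452 -0.1573  0.0988] yaw 1.3949 zax [-0. -0. -1.] F [-1.13 -0.94 -0.11] M [-0.043  0.166 -0.035] op 0.0195 98.7
12.0 [ 0.5452 -0.1573  0.0988] yaw 1.3949 zax [-0. -0. -1.] F [-1.13 -0.94 -0.11] M [-0.043  0.166 -0.035] op 0.0195 98.7
12.0 [ 0.5452 -0.1573  0.0988] yaw 1.3949 zax [-0. -0. -1.] F [-1.13 -0.94 -0.11] M [-0.043  0.166 -0.035] op 0.0195 98.7
t [16.88, -0.06, -5.13] w [-0.0, 0.0, -0.0] dist cm 17.6
```

>>> {"op": "play_rows", "data": {"translation": [[0,0,-3],[0,0,-6.6],[4,-0.1,-6.6],[8,-0.1,-6.6],[12,-0.1,-6.6],[15,-0.1,-6.6],[16.6,-0.1,-6.6],[16.6,-0.1,-6.6],[16.6,-0.1,-5.2],[16.6,-0.1,-4.4],[16.6,-0.1,-3.9],[16.6,-0.1,-3.9],[16.6,-0.1,-3.9]], "twist": [[0,0,0],[0,0,0],[0,0,0],[0,0,0],[0,0,0],[0,0,0],[0,0,0],[0,0,0],[0,0,0],[0,0,0],[0,0,0],[0,0,0],[0,0,0]]}}

```text
time_s: 13.3
tool_pos: [0.5732, 0.006, 0.1374]
eef_rot: [-2.408, -2.017, 0.001]
contact_force: [-0.3, 0.1, -2.2]
opening: 0.0193
grasp_force: 98.6
```

```bash
python3 -c "
from h import *
st();tgt(.092,0,.1385)"
```

```text
13.3 [0.5732 0.006  0.1374] yaw 1.3942 zax [-0.001  0.    -1.   ] F [-0.25  0.06 -2.21] M [-0.026 -0.005  0.006] op 0.0193 98.6
t [0.11, 0.04, -0.11] w [-0.0, 0.0, -0.0] dist cm 0.2
```

No unwanted contact. I'll draw the top three off at about 17–18 mm above the floor.

>>> {"op": "play_rows", "data": {"translation": [[-0.4,0,0],[-0.8,0,0],[-1.3,0,0.05],[-1.8,0,0.1],[-2.3,0,0.18],[-2.8,0,0.25],[-3.3,0,0.31],[-3.8,0,0.37],[-4.3,0,0.43],[-4.8,0,0.5],[-5.3,0,0.56],[-5.6,0,0.6],[-5.6,0,0.6]], "twist": [[0,0,0],[0,0,0],[0,0,0],[0,0,0],[0,0,0],[0,0,0],[0,0,0],[0,0,0],[0,0,0],[0,0,0],[0,0,0],[0,0,0],[0,0,0]]}}

```text
time_s: 14.6
tool_pos: [0.5635, -0.0489, 0.1317]
eef_rot: [-2.408, -2.017, 0.0]
contact_force: [-0.5, 0.1, -2.4]
opening: 0.0196
grasp_force: 98.6
```

```bash
python3 - <<'E'
from h import *
st();a=get_image('wrist')[0:200,180:460,::-1];t=get_image('top')[125:235,195:345,::-1];b=get_image('scene')[180:300,195:335,::-1]
im=np.hstack([cv2.resize(a,(420,300)),cv2.resize(b,(350,300),interpolation=cv2.INTER_CUBIC)])
cv2.imwrite('pics/m6.png',im);cv2.imwrite('pics/m6t.png',cv2.resize(t,None,fx=3,fy=3))
for c in('wrist','scene','top'):
  for d in boxes_of(c,'nut0'): print(c,round(d['score'],2),todry(np.array([d['position']])).round(3)[0])
E
```

```text
14.6 [ 0.5635 -0.0489  0.1317] yaw 1.3947 zax [-0. -0. -1.] F [-0.51  0.07 -2.39] M [-0.033 -0.036 -0.007] op 0.0196 98.6
wrist 0.94 [0.004 0.043 0.05 ]
wrist 0.93 [0.08  0.034 0.061]
wrist 0.83 [ 0.01  -0.046  0.05 ]
wrist 0.69 [ 0.059 -0.03   0.055]
wrist 0.67 [0.058 0.04  0.056]
wrist 0.67 [ 0.007 -0.021  0.053]
wrist 0.65 [ 0.084 -0.034  0.058]
wrist 0.52 [ 0.059 -0.007  0.054]
scene 0.65 [0.056 0.03  0.051]
scene 0.54 [0.053 0.003 0.056]
scene 0.46 [ 0.057 -0.031  0.051]
scene 0.43 [0.088 0.028 0.058]
scene 0.4 [-0.002 -0.013  0.052]
scene 0.39 [-0.002  0.042  0.048]
top 0.61 [0.057 0.03  0.056]
top 0.57 [0.077 0.029 0.059]
top 0.54 [-0.013  0.015  0.037]
top 0.51 [0.    0.036 0.05 ]
top 0.39 [0.08  0.01  0.057]
```

View pics/m6.png

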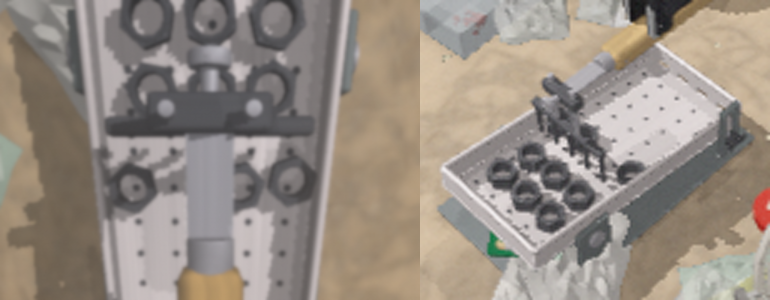

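The three top nuts now lie flat at x≈+0.005, with a clear gap behind them. The six others stay in two columns at x≈0.056 and 0.083. I'll lower the tines into the gap at x≈0.031.

>>> {"op": "play_rows", "data": {"translation": [[-0.5,0,0.3],[-0.5,0,0.9],[-0.5,0,1.4],[-0.5,0,1.75],[-0.5,0,1.88],[-0.5,0,1.88]], "twist": [[0,0,0],[0,0,0],[0,0,0],[0,0,0],[0,0,0],[0,0,0]]}}

```text
time_s: 15.5
tool_pos: [0.5626, -0.0533, 0.1127]
eef_rot: [-2.407, -2.018, 0.0]
contact_force: [-0.3, -0.1, -2.0]
opening: 0.0195
grasp_force: 98.7
```

```bash
python3 -c "
from h import *
st();tgt(-.06,0,.1125-.125*.091)"
```

```text
15.5 [ 0.5626 -0.0533  0.1127] yaw 1.3953 zax [-0.001  0.    -1.   ] F [-0.32 -0.07 -2.04] M [-0.009 -0.005  0.043] op 0.0195 98.7
t [-9.07, 0.06, 1.15] w [-0.0, -0.0, 0.0] dist cm 9.1
```

>>> {"op": "play_rows", "data": {"translation": [[0,0,0.06],[-0.5,0,0.12],[-1.2,0,0.21],[-1.9,0,0.3],[-2.6,0,0.39],[-3.3,0,0.48],[-4.0,0,0.56],[-4.7,0,0.65],[-5.4,0,0.74],[-6.1,0,0.82],[-6.8,0,0.91],[-7.5,0,1.0],[-8.1,0,1.08],[-8.6,0,1.14],[-9.0,0,1.2],[-9.0,0,1.2]], "twist": [[0,0,0],[0,0,0],[0,0,0],[0,0,0],[0,0,0],[0,0,0],[0,0,0],[0,0,0],[0,0,0],[0,0,0],[0,0,0],[0,0,0],[0,0,0],[0,0,0],[0,0,0],[0,0,0]]}}

```text
time_s: 17.1
tool_pos: [0.5469, -0.1426, 0.1009]
eef_rot: [2.408, 2.018, -0.001]
contact_force: [0.6, -0.3, -1.8]
opening: 0.0193
grasp_force: 98.8
```

```bash
python3 - <<'E'
from h import *
st();get_image('wrist');get_image('scene');get_image('top')
for c in('wrist','scene','top'):
  for d in boxes_of(c,'nut0'): print(c,round(d['score'],2),todry(np.array([d['position']])).round(3)[0])
tgt(.104,0,.157)
E
```

```text
17.1 [ 0.5469 -0.1426  0.1009] yaw 1.3948 zax [-0. -0. -1.] F [ 0.57 -0.29 -1.84] M [ 0.023  0.04  -0.024] op 0.0193 98.8
wrist 0.87 [-0.075  0.049  0.04 ]
wrist 0.72 [-0.172  0.202  0.018]
wrist 0.69 [-0.07  -0.013  0.044]
wrist 0.64 [-0.072 -0.046  0.043]
scene 0.73 [0.01  0.009 0.04 ]
scene 0.69 [0.086 0.028 0.06 ]
scene 0.61 [0.055 0.033 0.053]
scene 0.55 [0.093 0.001 0.057]
scene 0.54 [0.054 0.001 0.055]
scene 0.45 [-0.081  0.047  0.036]
top 0.62 [0.05  0.033 0.056]
top 0.53 [ 0.055 -0.026  0.052]
top 0.49 [-0.078 -0.038  0.042]
top 0.48 [ 0.081 -0.031  0.057]
top 0.41 [0.052 0.002 0.056]
top 0.39 [0.085 0.033 0.059]
t [16.34, 0.03, -5.58] w [0.0, 0.0, 0.0] dist cm 17.3
```

>>> {"op": "play_rows", "data": {"translation": [[0,0,-3],[0,0,-6],[4,0,-6.5],[8,0,-6.5],[12,0,-6.5],[15,0,-6.5],[16.5,0,-6.5],[16.5,0,-6.5],[16.5,0,-5],[16.5,0,-4.2],[16.5,0,-3.8],[16.5,0,-3.6],[16.5,0,-3.4],[16.5,0,-3.4]], "twist": [[0,0,0],[0,0,0],[0,0,0],[0,0,0],[0,0,0],[0,0,0],[0,0,0],[0,0,0],[0,0,0],[0,0,0],[0,0,0],[0,0,0],[0,0,0],[0,0,0]]}}

```text
time_s: 18.8
tool_pos: [0.5758, 0.0201, 0.1349]
eef_rot: [-2.408, -2.017, 0.0]
contact_force: [-0.2, 0.6, -2.3]
opening: 0.0197
grasp_force: 98.7
```

```bash
python3 - <<'E'
from h import *
st();tgt(.106,0,.1225);k=calibration('wrist');a=get_image('wrist')[:,:,::-1]
im=cv2.resize(a[0:200,170:470],None,fx=2.2,fy=2.2,interpolation=cv2.INTER_CUBIC);cv2.imwrite('pics/m7.png',im)
for d in boxes_of('wrist','nut0'): print(round(d['score'],2),todry(np.array([d['position']])).round(3)[0])
for x in (.1,.106,.12): print(x,(proj('wrist',toworld(x,0,.05),k)-[170,0])*2.2)
E
```

```text
18.8 [0.5758 0.0201 0.1349] yaw 1.3947 zax [-0. -0. -1.] F [-0.22  0.63 -2.31] M [-0.043 -0.013  0.002] op 0.0197 98.7
t [0.08, 0.03, 1.24] w [-0.0, 0.0, -0.0] dist cm 1.2
0.92 [0.086 0.032 0.061]
0.84 [ 0.089 -0.034  0.06 ]
0.83 [ 0.056 -0.026  0.052]
0.72 [0.057 0.033 0.054]
0.69 [-0.065 -0.048  0.041]
0.42 [-0.074  0.055  0.04 ]
0.1 [[328.00632299 208.89063335]]
0.106 [[327.98906442 191.44988391]]
0.12 [[327.94763979 149.58797796]]
```

View pics/m7.png

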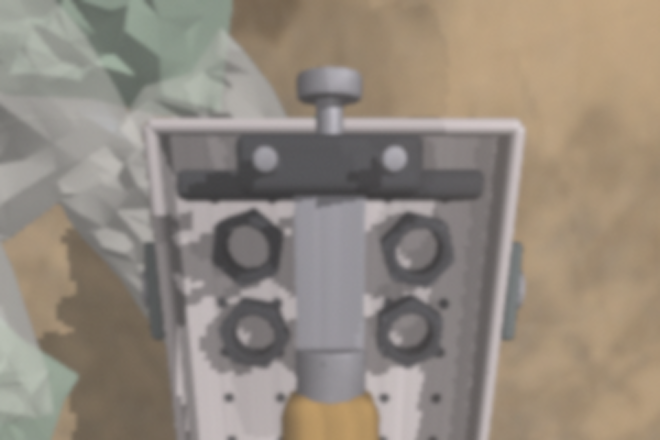

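The picture shows the bar between the rear nuts (top edge row 210) and the end wall (row 130), so there is room. I'll lower to the floor.

>>> {"op": "play_rows", "data": {"translation": [[0.1,0,0.3],[0.1,0,0.6],[0.1,0,0.8],[0.1,0,1.0],[0.1,0,1.15],[0.1,0,1.25],[0.1,0,1.25]], "twist": [[0,0,0],[0,0,0],[0,0,0],[0,0,0],[0,0,0],[0,0,0],[0,0,0]]}}

```text
time_s: 19.6
tool_pos: [0.5759, 0.0215, 0.1223]
eef_rot: [-2.407, -2.018, 0.0]
contact_force: [-0.8, 0.5, -2.5]
opening: 0.0193
grasp_force: 98.7
```

```bash
python3 -c "
from h import *
st();tgt(.066,0,.1225-.125*.04)"
```

```text
19.6 [0.5759 0.0215 0.1223] yaw 1.3954 zax [-0.  0. -1.] F [-0.79  0.53 -2.5 ] M [-0.089 -0.011  0.008] op 0.0193 98.7
t [-4.07, 0.05, 0.48] w [-0.0, 0.0, 0.0] dist cm 4.1
```

>>> {"op": "play_rows", "data": {"translation": [[-0.4,0,0.1],[-0.8,0,0.15],[-1.2,0,0.2],[-1.6,0,0.25],[-2.0,0,0.3],[-2.4,0,0.35],[-2.8,0,0.4],[-3.2,0,0.45],[-3.6,0,0.5],[-4.0,0,0.55],[-4.1,0,0.56],[-4.1,0,0.56]], "twist": [[0,0,0],[0,0,0],[0,0,0],[0,0,0],[0,0,0],[0,0,0],[0,0,0],[0,0,0],[0,0,0],[0,0,0],[0,0,0],[0,0,0]]}}

```text
time_s: 20.8
tool_pos: [0.5688, -0.0192, 0.1169]
eef_rot: [2.408, 2.018, -0.0]
contact_force: [0.3, 0.8, -1.8]
opening: 0.0197
grasp_force: 98.7
```

```bash
python3 - <<'E'
from h import *
st();get_image('wrist');get_image('scene');get_image('top')
for c in('wrist','scene','top'):
  for d in boxes_of(c,'nut0'): print(c,round(d['score'],2),todry(np.array([d['position']])).round(3)[0])
E
```

```text
20.8 [ 0.5688 -0.0192  0.1169] yaw 1.395 zax [-0. -0. -1.] F [ 0.34  0.79 -1.81] M [0.033 0.024 0.012] op 0.0197 98.7
wrist 0.93 [ 0.025 -0.027  0.051]
wrist 0.85 [-0.078  0.044  0.035]
wrist 0.8 [0.028 0.028 0.05 ]
wrist 0.66 [ 0.054 -0.033  0.056]
wrist 0.57 [0.048 0.031 0.055]
wrist 0.4 [ 0.05  -0.01   0.053]
wrist 0.39 [ 0.026 -0.013  0.055]
scene 0.63 [ 0.023 -0.026  0.053]
scene 0.54 [-0.069 -0.033  0.037]
scene 0.51 [ 0.024 -0.003  0.052]
scene 0.47 [0.028 0.029 0.049]
scene 0.46 [ 0.061 -0.028  0.053]
scene 0.46 [0.054 0.032 0.057]
scene 0.42 [-0.071 -0.006  0.04 ]
scene 0.4 [0.045 0.002 0.052]
scene 0.39 [-0.08   0.047  0.041]
top 0.73 [0.029 0.011 0.136]
top 0.64 [-0.072 -0.042  0.043]
top 0.62 [0.023 0.005 0.054]
top 0.53 [0.028 0.029 0.052]
top 0.42 [0.054 0.031 0.06 ]
```

The nuts now lie in three rows at x≈0.052, 0.026 and -0.073, so each third holds three. I'll lift out and carry the rake back.

>>> {"op": "play_rows", "data": {"translation": [[0.3,0,0],[0.3,0,-2],[0.3,0,-5],[0.3,0,-6],[0.3,0,-6]], "twist": [[0,0,0],[0,0,0],[0,0,0],[0,0,0],[0,0,0]]}}

```text
time_s: 21.6
tool_pos: [0.5712, -0.0161, 0.1792]
eef_rot: [2.404, 2.016, 0.005]
contact_force: [-0.5, -0.1, -2.5]
opening: 0.0197
grasp_force: 98.7
```

```bash
python3 - <<'E'
from h import *
st();plan([.5075,-.3251,.1672],1.5455)
get_image('top');get_image('scene')
for c in('scene','top'):
  for d in boxes_of(c,'nut0'): print(c,round(d['score'],2),todry(np.array([d['position']])).round(3)[0])
E
```

```text
21.6 [ 0.5712 -0.0161  0.1792] yaw 1.3955 zax [ 0.005 -0.001 -1.   ] F [-0.49 -0.09 -2.48] M [-0.002 -0.006 -0.044] op 0.0197 98.7
t [-31.53, -0.89, 1.2] w [0.3, 0.0, -8.6] dist cm 31.6
scene 0.63 [0.052 0.027 0.052]
scene 0.6 [0.044 0.006 0.189]
scene 0.56 [0.027 0.032 0.05 ]
scene 0.49 [-0.069 -0.009  0.042]
top 0.64 [0.057 0.029 0.058]
top 0.59 [ 0.054 -0.003  0.056]
top 0.42 [-0.077  0.046  0.04 ]
```

>>> {"op": "play_rows", "data": {"translation": [[-4,-0.1,0],[-8,-0.2,0],[-12,-0.3,0],[-16,-0.4,0],[-20,-0.5,0],[-24,-0.7,0],[-28,-0.8,0],[-30.5,-0.9,0.5],[-31.5,-0.9,1.2],[-31.5,-0.9,1.2],[-31.5,-0.9,1.2]], "twist": [[0,0,-1],[0,0,-2],[0,0,-3],[0,0,-4],[0,0,-5],[0,0,-7],[0,0,-8.6],[0,0,-8.6],[0,0,-8.6],[0,0,-8.6],[0,0,-8.6]]}}

```text
time_s: 22.9
tool_pos: [0.5051, -0.3228, 0.1634]
eef_rot: [-2.247, -2.191, -0.001]
contact_force: [0.1, -0.0, -1.5]
opening: 0.0194
grasp_force: 98.7
```

```bash
python3 - <<'E'
from h import *
st();plan([.5074,-.3252,.1],1.5455)
k=calibration('wrist');a=get_image('wrist')[:,:,::-1].copy();get_image('scene')
cv2.imwrite('pics/n1.png',a)
for c,t in (('wrist','clamp'),('wrist','rake'),('scene','rake'),('scene','clamp')):print(c,t,[(d['score'],np.round(d['position'],4)) for d in boxes_of(c,t)])
# compare with picture at same pose after first lift (m4 = wrist[0:300,180:480])
m=cv2.imread('pics/m4.png')[:, :300];t=m[50:200,60:220]
r=cv2.matchTemplate(a,t,cv2.TM_CCOEFF_NORMED);v,_,_,l=cv2.minMaxLoc(r)[0:4];_,v,_,l=cv2.minMaxLoc(r);print('match',v,l,'was',(240,50))
E
```

```text
22.9 [ 0.5051 -0.3228  0.1634] yaw 1.5459 zax [-0.002  0.003 -1.   ] F [ 0.05 -0.02 -1.54] M [-0.039 -0.    -0.013] op 0.0194 98.7
t [-0.25, 0.25, 6.34] w [-0.1, -0.2, 0.0] dist cm 6.4
wrist clamp [(0.9, array([ 0.504 , -0.2302,  0.1758]))]
wrist rake [(0.97, array([ 0.5035, -0.2774,  0.1809]))]
scene rake [(0.98, array([ 0.5079, -0.2256,  0.1748]))]
scene clamp [(0.93, array([ 0.5051, -0.2252,  0.1343])), (0.38, array([ 0.509 , -0.2246,  0.1765]))]
match 0.9498687386512756 (241, 50) was (240, 50)
```

>>> {"op": "play_rows", "data": {"translation": [[-0.2,0.2,2],[-0.2,0.2,4],[-0.2,0.2,5.5],[-0.2,0.2,6],[-0.2,0.2,6],[-0.2,0.2,6],[-0.2,0.2,6]], "twist": [[0,0,0],[0,0,0],[0,0,0],[0,0,0],[0,0,0],[0,0,0],[0,0,0]]}}

```text
time_s: 23.9
tool_pos: [0.5083, -0.3273, 0.1062]
eef_rot: [2.248, 2.191, 0.0]
contact_force: [0.2, -0.7, -1.6]
opening: 0.0193
grasp_force: 98.7
```

```bash
python3 -c "
from h import *
st();plan([.5074,-.3252,.0775],1.5455)"
```

```text
23.9 [ 0.5083 -0.3273  0.1062] yaw 1.5455 zax [ 0.002 -0.002 -1.   ] F [ 0.22 -0.71 -1.63] M [-0.01   0.025 -0.009] op 0.0193 98.7
t [0.21, -0.1, 2.87] w [0.1, 0.1, -0.0] dist cm 2.9
```

>>> {"op": "play_rows", "data": {"translation": [[0.15,-0.1,0.5],[0.15,-0.1,1],[0.15,-0.1,1.5],[0.15,-0.1,2],[0.15,-0.1,2.4],[0.15,-0.1,2.7],[0.15,-0.1,2.8],[0.15,-0.1,2.8],[0.15,-0.1,2.8]], "twist": [[0,0,0],[0,0,0],[0,0,0],[0,0,0],[0,0,0],[0,0,0],[0,0,0],[0,0,0],[0,0,0]]}}

```text
time_s: 24.8
tool_pos: [0.5067, -0.3252, 0.0773]
eef_rot: [2.249, 2.193, 0.0]
contact_force: [-1.1, 0.9, 2.2]
opening: 0.0197
grasp_force: 99.3
```

```bash
python3 -c "
from h import *
st();plan([.5074,-.3252,.0773],1.5455)"
```

```text
24.8 [ 0.5067 -0.3252  0.0773] yaw 1.5455 zax [ 0. -0. -1.] F [-1.06  0.95  2.2 ] M [ 0.163  0.196 -0.03 ] op 0.0197 99.3
t [0.0, 0.07, 0.0] w [0.0, 0.0, -0.0] dist cm 0.1
```

Seated on the notches. I'll release and withdraw straight up.

>>> {"op": "play_rows", "data": {"translation": [[0,0,0],[0,0,0],[0,0,0],[0,0,0],[0,0,0],[0,0,0],[0,0,0],[0,0,0],[0,0,-1],[0,0,-3],[0,0,-6],[0,0,-10],[0,0,-14],[0,0,-16],[0,0,-16],[0,0,-16]], "twist": [[0,0,0],[0,0,0],[0,0,0],[0,0,0],[0,0,0],[0,0,0],[0,0,0],[0,0,0],[0,0,0],[0,0,0],[0,0,0],[0,0,0],[0,0,0],[0,0,0],[0,0,0],[0,0,0]], "grip": 80}}

```text
time_s: 26.4
tool_pos: [0.5065, -0.3251, 0.2374]
eef_rot: [2.249, 2.192, 0.0]
contact_force: [0.6, -0.1, -0.2]
opening: 0.0682
grasp_force: 0.0
```

```bash
python3 - <<'E'
from h import *
st();w=get_image('wrist')[:,:,::-1].copy();t=get_image('top')[:,:,::-1].copy();s=get_image('scene')[:,:,::-1].copy()
for c in('scene','top'):
  print(c,[(round(d['score'],2),todry(np.array([d['position']])).round(3)[0].tolist()) for d in boxes_of(c,'nut0')])
for c in('scene','top','wrist'):
  for n in('rake','clamp'): print(c,n,[(round(d['score'],2),np.round(d['position'],3).tolist()) for d in boxes_of(c,n)])
t0=cv2.imread('pics/top0.png');s0=cv2.imread('pics/scene0.png')
def m(a,b,box):
    x0,y0,x1,y1=box;r=cv2.matchTemplate(b[y0-10:y1+10,x0-10:x1+10],a[y0:y1,x0:x1],cv2.TM_CCOEFF_NORMED);_,v,_,l=cv2.minMaxLoc(r);print(box,round(v,3),l[0]-10,l[1]-10)
m(s0,s,(330,135,392,205));m(s0,s,(330,170,368,202));m(t0,t,(386,185,410,232))
m(s0,s,(275,130,330,170));m(s0,s,(365,210,400,270));m(s0,s,(330,250,350,275))
k=calibration('wrist')
for x in (-.075,.048): print(proj('wrist',[.506+.026*x,-.3255+x,.1],k))
cv2.imwrite('pics/fw.png',w);cv2.imwrite('pics/ft.png',t)
# handle colour midline in wrist
hsv=cv2.cvtColor(w,cv2.COLOR_BGR2HSV)
for r in (150,170,190,210,230):
    row=w[r,290:350].astype(int);print(r,[290+i for i in range(60) if row[i,2]>190 and row[i,0]<150][:1],[290+i for i in range(60) if row[i,2]>190 and row[i,0]<150][-1:])
E
```

```text
26.4 [ 0.5065 -0.3251  0.2374] yaw 1.5455 zax [ 0.001 -0.001 -1.   ] F [ 0.57 -0.1  -0.24] M [0.013 0.    0.057] op 0.0682 0.0
scene [(0.7, [-0.278, 0.018, 0.09]), (0.67, [0.025, -0.0, 0.053]), (0.65, [-0.073, -0.044, 0.037]), (0.63, [0.028, 0.033, 0.05]), (0.62, [0.057, -0.032, 0.054]), (0.58, [-0.081, 0.043, 0.04]), (0.55, [0.025, -0.03, 0.053]), (0.53, [0.052, 0.002, 0.052]), (0.46, [0.053, 0.027, 0.055])]
top [(0.6, [0.047, -0.029, 0.053]), (0.57, [-0.069, -0.004, 0.037]), (0.48, [-0.076, 0.047, 0.038]), (0.47, [0.054, 0.033, 0.058]), (0.46, [-0.072, -0.04, 0.042]), (0.41, [0.028, -0.025, 0.052])]
scene rake [(0.72, [0.508, -0.257, 0.092])]
scene clamp [(0.7, [0.504, -0.226, 0.053])]
top rake [(0.89, [0.51, -0.235, 0.092])]
top clamp [(0.83, [0.507, -0.23, 0.091])]
wrist rake [(0.82, [0.506, -0.291, 0.097])]
wrist clamp [(0.94, [0.507, -0.232, 0.091])]
(330, 135, 392, 205) 0.984 0 0
(330, 170, 368, 202) 0.972 0 0
(386, 185, 410, 232) 0.987 0 0
(275, 130, 330, 170) 0.998 0 0
(365, 210, 400, 270) 0.999 0 0
(330, 250, 350, 275) 0.994 0 0
[[318.76714322 249.14749169]]
[[318.70609335 143.45734749]]
150 [314] [329]
170 [314] [329]
190 [315] [329]
210 [315] [328]
230 [315] [329]
```

All nine nuts are accounted for, three per third, each at flat-on-floor height. The rake and bystanders match their start pictures with zero shift. Handing in.

```bash
python3 -c "
from rig import *
print(close_job())"
```

```text
the job is handed in; nothing more can be done
None
```

I handed the job in at about 26 s. By the last camera readings the nine nuts lie in one layer, three in each third of the pan. The rake is back in its rest with no measurable shift, and the hand-in did not report a verdict.

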